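Bring the gliding camera carriage to rest in front of the collimator

TASK

On the camera repair bench, send the gliding carriage along its rail and through the fixed light hood, where no hand can follow, by pushing its sprung rubber-faced rear plunger; brake it on the far side by its front plunger and leave it standing still and untouched for three seconds with its index opposite the collimator's index blade. It must never run into the end stop, and it is delicate: push and brake only gently on the plungers, without gripping the carriage or touching the camera on it. Leave the rest of the bench as it is.

Things in the scene. Friction and masses are not known exactly. Their poses are not given: they have to be found in the camera images.
- rail: Fixed straight level rail: aluminium base 90 mm wide (x), 920 mm long (y), 12 mm high, with two steel rods to 22 mm height. Origin at the middle of its underside, on the table. Its y axis runs along the rail towards the end stop (roughly to the robot's left), x across it, away from the robot. Everything said of the rail also holds when it stands turned.
- hood_top (a point): Middle of the top of the fixed light hood, a dark sheet-metal tunnel over the rail through which the carriage glides freely: 150 mm long along the rail (rail y -50 to +100 mm), 166 mm wide with closed sides, open at both ends, top 118 mm above the table. The hand cannot go in; it must pass over the top.
- stop_face (a point): Face of the end stop, a dark steel block 42 mm wide between the rods, top 26 mm above the table, at rail y = +400 mm. The carriage strikes it at joint value 0.70 m. A like block stands at the other end, where the joint is 0.
- carriage (a joint): Carriage position along the rail in m, 0 to 0.70, growing towards the stop; its centre is at rail x = 0, y = value - 0.36 m. Aluminium housing 120 mm long (y), 110 mm wide, 26 to 56 mm above the table. Moving mass nominally 0.80 kg (0.6 to 1.05), viscous drag 0.18 N s/m, dry friction only 0.004 N: it glides on, slowing over some 4.5 s.
- rear_face (a point): Middle of the flat rubber face of the rear plunger, 41 mm above the table, 92 mm from the carriage's centre when free, on the side away from the stop; push here. The plunger is a block 100 mm wide, 28 to 54 mm above the table, that slides into the housing against a spring of 40 N/m, zero force when free, by at most 30 mm (then it is solid).
- front_face (a point): The same on the front plunger (equal in all), on the side towards the stop, 92 mm ahead of the carriage's centre when free; brake here. The plungers have little damping (0.3 N s/m): a carriage that runs against a hand held still bounces back at most of its speed. Fingertips here clear the end stop if they stay 30 mm above the table.
- carriage_index (a point): Tip of the small steel index on the carriage's far side, at the carriage's centre along the rail, 67 mm across from the rail's middle, 53 mm above the table. Its axes are parallel to the rail's.
- camera: The small black camera fixed on the carriage's middle: origin at the centre of its underside, 56 mm above the table; 60 mm long along the rail (y), 28 mm thick (x), 40 mm high (top 96 mm above the table); lens towards rail +x. Small steel clamps beside it reach 40 mm from the centre along y. Not to be touched.
- collimator: The mark, fixed: a grey tube, diameter 52 mm, 100 mm long, lying across the rail's direction on a stand, 107 mm high in all. Origin on the table under its front lens, 110 mm across from the rail's middle line; y parallel to the rail's. A steel blade 4 mm wide runs from below the lens 36 mm towards the rail at y = 0. At the mark, the carriage's index has y = 0 in this frame.
- spool: Solder spool, 64 mm diameter, 40 mm high, standing beyond the rail; origin at the centre of its underside. To be left alone.
- can: Red spray can, 64 mm diameter, 170 mm high, beyond the rail; origin at the centre of its underside. To be left alone.
- cup: Clear plastic cup, 68 mm diameter, 50 mm high, beyond the rail; origin at the centre of its underside. To be left alone.
Not all that is in view belongs to the job. Leave any brown, orange or turquoise look-alike of the collimator alone.

How it is judged:
By the outcome, as a careful person would: the job done as asked, in the order asked, and still so for the second after the job is handed in, with the robot touching nothing.
It also fails if it takes over 42 s, if anything falls off the work surface, if the arm or the gripper's body presses on something with over 40 N, if the wrist force passes 120 N, or if a joint passes its speed limit or range.

ROBOT

A 6-joint arm with a two-finger parallel gripper is mounted at the origin on the work surface. World frame = base frame: x ahead of the robot, y to its left, z up, the work surface at z = 0. Lengths are in mm, angles in rad, forces in N, time in s.
With the tool pointing down it reaches from about 325 to 875 mm from the base axis. Payload 4.4 kg.
Tool frame: the origin (TCP) lies midway between the tips of the shut fingers; the grasp point (between the pads) lies arm.grip_point_offset behind it (arm.grip_point_offset is the distance from the TCP to the grasp point, in mm); z points along the fingers, y is the line along which they close (so a half turn about z gives the same grasp; the last joint's range is limited). The gripper opens to 85 mm and grips with 20 to 120 N. Pads are 22 mm wide; open, the fingers measure 114 mm over their backs; the gripper's body (76 mm by 85 mm) begins 54 mm behind the grasp point. The pads swing forward as they close: fully open they stand 13 mm farther back than shut.
Start: joints at [-1.429, 0.207, 1.542, -0, 1.393, -0.15], TCP at [165.401, -550.699, 231.282] pointing down, gripper open.
Joint ranges: [-2.73, 2.73], [-0.86, 2.22], [0.23, 2.46], [-1.11, 4.25], [0.08, 2.63], [-2.82, 2.82]. Speed limits (rad/s): [2.79, 2.79, 3.14, 3.14, 3.14, 3.14].

INTERFACE

Orientations are given as a unit quaternion [w, x, y, z].
In Python, from rig import arm gives the robot as it stands.
- The arm moves only by the tool jog_arm, never from a script. Its argument "plan" is a list of rows, each an object with "slide": the shift along the world's x, y, z in m, a list of three; "delta_rot": the turn, a rotation vector about the world's x, y, z in rad, a list of three; "jaw": the closure, from 0 (fully open) to 1 (shut). In form: [{"slide": [dx, dy, dz], "delta_rot": [ax, ay, az], "jaw": jaw}, ...]. A call has exactly 5 rows; each row shifts and turns the commanded pose from where the row before left it; what a row does not reach is not made up. A row lasts 1/8 s, in which the tool goes at most 62.5 mm and 10.7 degrees, less where a joint would pass 70% of its speed; a pose out of reach is approached as far as the arm can. A call is refused whole if a number of a shift passes 0.0625 or a number of a turn 0.188, either way. A call with a gripper value outside its range is refused whole. The fingers move at their own pace and stop on an object; "squeeze" is the grip in N (left out, the last holds). Time passes only in rows, so rows that do not move let the fingers close, or fill a call up. It gives the time, the measured TCP pose, the force, the opening and the grip force at its end, in the units of the state.
- arm.sense(): the state, without advancing time (a new reading comes with each control period).
- arm.grab_frame(name): name is "side" or "top"; returns the picture (420x560x3 uint8, red, green, blue); there is no depth.
- arm.camera_model(name): a dict with "camera_matrix" (3x3 intrinsics, pixels), "k1" (the pictures are not rectified: a ray, as slopes to the right and down, at radius r is drawn at 1 + k1 r^2 times it, then the intrinsics apply), "world_to_cam" (4x4, takes a point from world to camera coordinates). Camera axes: x right, y down, z forward; pixel columns grow to the right and rows downward; lengths in mm; the calibration is good to about 2 mm. A picture is of the moment at which its call begins. camera_model takes no time and is no camera call.
- arm.sign_off(): hands the job in; it is judged then, once.
The state is a dict: "clock": time; "joint_pos": joint angles; "joint_velocities": joint speeds; "tau": joint torques, N m; "eef_pos": TCP position; "tcp_rot": TCP orientation; "ft_force": force on the tool from outside, world axes, zero at the start; "ft_torque": the same for the moment, N m; "gripper_width": finger opening in mm; "grip_force": force on a finger pad.
Only numpy, scipy, OpenCV 4.12 (cv2) and the standard library are available. Lean on these libraries where they do the work, as an engineer would, in place of code of your own. Each camera call takes 0.05 s, during which the arm holds its last target. There are 200 camera calls.

## Working session

There is one attempt and no reset: what is moved stays moved. The work goes in short steps, Python scripts to look and compute and a tool call to move; the robot and the scene stay as the last step left them, time stands still between calls to the robot, and variables do not carry over. Pictures are saved under pics/ and viewed, at most 10 in all, crops included, and the job is handed in when it is done.

Besides the shell and the picture viewer there is one more tool, called after "Call:" as name(argument=value, ...), one argument or row to a line, values as JSON. jog_arm: Moves the arm, as the interface text tells. Its arguments: {"type":"object","properties":{"plan":{"type":"array","items":{"type":"object","properties":{"slide":{"type":"array","items":{"type":"number"}},"delta_rot":{"type":"array","items":{"type":"number"}},"jaw":{"type":"number"}}}},"squeeze":{"type":"number"}},"required":["plan"]}

```bash
mkdir -p pics; ls
cat > h.py <<'E'
import numpy as np, cv2
from rig import arm
def snap(n,f):
    im=arm.grab_frame(n); cv2.imwrite('pics/'+f,im[:,:,::-1]); return im
def proj(n,P):
    m=arm.camera_model(n);K=np.array(m['camera_matrix']);T=np.array(m['world_to_cam'])
    P=np.atleast_2d(P).astype(float);c=P@T[:3,:3].T+T[:3,3];s=c[:,:2]/c[:,2:]
    s=s*(1+m['k1']*(s**2).sum(1,keepdims=True));return s@K[:2,:2].T+K[:2,2]
def ray(n,uv,z):
    "world point at height z seen at pixel uv"
    m=arm.camera_model(n);K=np.array(m['camera_matrix']);T=np.array(m['world_to_cam'])
    uv=np.atleast_2d(uv).astype(float);d=(uv-K[:2,2])@np.linalg.inv(K[:2,:2]).T;s=d.copy()
    for _ in range(20): s=d/(1+m['k1']*(s**2).sum(1,keepdims=True))
    r=np.c_[s,np.ones(len(s))]@T[:3,:3];o=-T[:3,:3].T@T[:3,3]
    return o+r*((z-o[2])/r[:,2])[:,None]
E
python3 - <<'E'
from h import *
snap('top','t0.png');snap('side','s0.png')
for n in('top','side'):
    m=arm.camera_model(n);T=np.array(m['world_to_cam']);print(n,m['camera_matrix'],m['k1'],-T[:3,:3].T@T[:3,3],T[:3,:3].round(2).tolist())
print(arm.sense(),arm.grip_point_offset)
E
```

```text
pics
top [[519.5989937    0.         279.20090867]
 [  0.         519.5989937  209.87000029]
 [  0.           0.           1.        ]] -0.18507979756191223 [ 366.17241641   54.05010399 1626.09407202] [[-0.01, -1.0, 0.01], [-1.0, 0.01, -0.08], [0.08, -0.01, -1.0]]
side [[543.44108108   0.         282.83659879]
 [  0.         543.44108108 207.47285089]
 [  0.           0.           1.        ]] 0.06764062427681826 [  266.62804445 -1266.45328834  1453.19354296] [[0.98, -0.18, 0.01], [-0.12, -0.71, -0.69], [0.13, 0.68, -0.72]]
{'clock': 0.1, 'joint_pos': array([-1.42950154e+00,  2.07371931e-01,  1.54281504e+00, -3.14987089e-05,
        1.39350498e+00, -1.50511152e-01]), 'joint_velocities': array([ 0.00027671, -0.00130555, -0.00144746,  0.00094305, -0.00059695,
        0.00018745]), 'tau': array([-4.36897590e-04, -3.84090364e+01, -2.92548108e+01, -2.32973744e-04,
        4.85986980e-03,  1.68450180e-05]), 'eef_pos': array([ 165.29296988, -550.0122557 ,  230.21891134]), 'tcp_rot': array([-1.04970883e-03,  9.89374079e-01,  1.45388547e-01, -1.06624384e-05]), 'ft_force': array([ 0.27056004, -0.11948118, -0.08510051]), 'ft_torque': array([ 0.03793655,  0.01464724, -0.02930947]), 'grip_force': 0.0, 'gripper_width': 84.98964119196923} 18.700000000000003
```

View pics/t0.png

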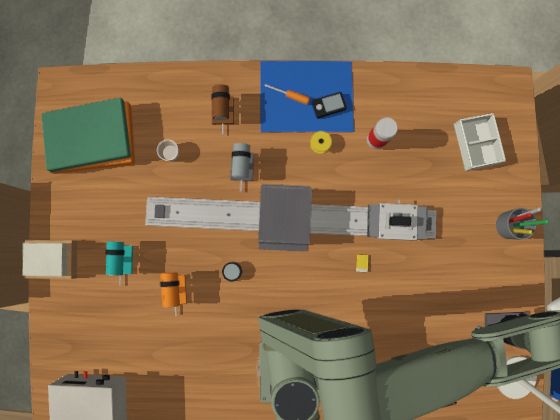

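View pics/s0.png

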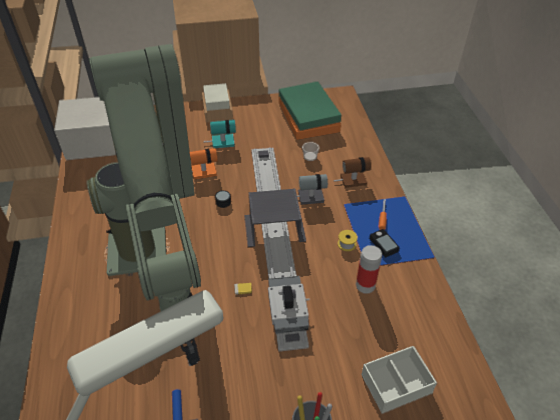

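The top view shows the rail from (146,211) to (436,222), the hood at (285,216) and the carriage at (400,221). The collimator candidates are grey (242,160), brown (221,103), turquoise (120,258) and orange (172,290). Grey fits: it is the only grey one, it stands next to the rail, and its blade points at the rail. I'll confirm in an enlarged crop.

Run:
```python
from h import *
im=cv2.imread('pics/t0.png')
a=cv2.resize(im[140:250,140:300],None,fx=5,fy=5,interpolation=cv2.INTER_CUBIC)[:550]
cv2.imwrite('pics/c1.png',a)
a=cv2.resize(im[180:260,300:450],None,fx=5,fy=5,interpolation=cv2.INTER_CUBIC)
cv2.imwrite('pics/c2.png',a)
```

```text
(no output)
```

View pics/c1.png

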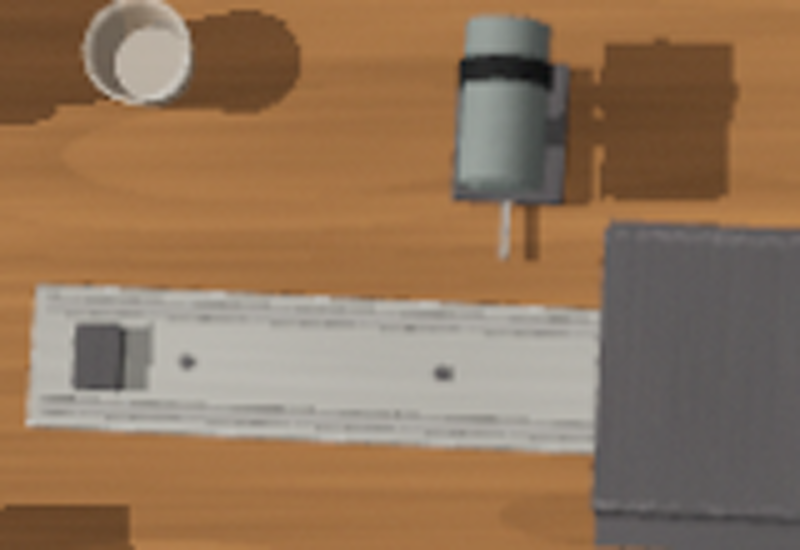

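View pics/c2.png

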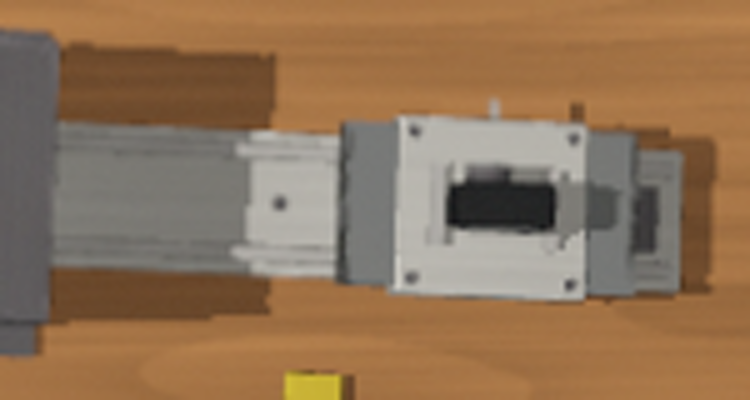

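The crops show the grey collimator's blade tip at about crop-1 (502,258), pointing at the rail, so this is the mark. The carriage's index tip is at crop-2 (493,100), and the stop face edge at crop-1 (125,325–388).

```bash
cat >> h.py <<'E'
def F(p,o): return (np.array(p)+.5)/5-.5+np.array(o)
E
python3 - <<'E'
from h import *
A=(140,140);B=(300,180)
L=ray('top',F([(38,286),(27,424)],A),12);R=ray('top',F([(683,150),(681,292)],B),12)
print('L',L,'R',R)
l=L.mean(0);r=R.mean(0);c=(l+r)/2;d=(l-r)[:2];print('len',np.hypot(*d),'w',np.hypot(*(L[0]-L[1])[:2]))
ey=d/np.hypot(*d);ex=np.array([ey[1],-ey[0]]);print('c',c,'ey',ey,'ex',ex,'yaw',np.arctan2(-ey[0],ey[1]))
def rail(p,o,z): 
    q=ray('top',F(p,o),z)[:,:2]-c[:2]; return np.c_[q@ex,q@ey].round(1)
print('stop',rail([(125,325),(125,388)],A,26))
print('hood',rail([(607,225),(597,503)],A,118),rail([(58,40),(48,318)],B,118))
print('blade z55',rail([(507,203),(502,258)],A,55),rail([(502,258)],A,50))
print('tube edges z81',rail([(459,185),(545,185)],A,81))
print('index',rail([(493,100)],B,53)); 
print('housing z56',rail([(400,117),(395,291),(584,300),(587,125)],B,56))
print('plunger faces z54', rail([(342,125),(337,283)],B,54),rail([(633,135),(631,296)],B,54))
np.save('rail.npy',[c[:2],ex,ey])
E
```

```text
L [[546.93954247 447.05451494  12.        ]
 [459.83639471 452.86796636  12.        ]] R [[ 500.87297964 -469.22310562   12.        ]
 [ 410.44278397 -465.18047277   12.        ]]
len 918.4041509600278 w 87.29693332442118
c [479.5229252   -8.62027427  12.        ] ey [0.05197068 0.99864861] ex [ 0.99864861 -0.05197068] yaw -0.0519941019441597
stop [[ 20.3 398.2]
 [-18.9 395.7]]
hood [[ 84.1  98.5]
 [-78.5  96.6]] [[ 82.1 -48.7]
 [-80.7 -49.4]]
blade z55 [[103.2 161.9]
 [ 69.3 163.2]] [[ 69.9 163.5]]
tube edges z81 [[109.2 189.6]
 [111.5 137.9]]
index [[  66.5 -323.9]]
housing z56 [[  52.9 -265.2]
 [ -53.8 -265.3]
 [ -54.5 -383.7]
 [  53.5 -383. ]]
plunger faces z54 [[  46.5 -229.7]
 [ -50.3 -229.6]] [[  48.9 -413.1]
 [ -50.8 -414.1]]
```

Call:
jog_arm(
  plan=[
    {"slide": [0.058, 0.01, -0.01], "delta_rot": [0, 0, -0.07], "jaw": 1},
    {"slide": [0.058, 0.01, -0.01], "delta_rot": [0, 0, -0.07], "jaw": 1},
    {"slide": [0.058, 0.01, -0.01], "delta_rot": [0, 0, -0.07], "jaw": 1},
    {"slide": [0.058, 0.01, -0.01], "delta_rot": [0, 0, -0.07], "jaw": 1},
    {"slide": [0.057, 0.01, -0.01], "delta_rot": [0, 0, -0.064], "jaw": 1},
  ],
)

```text
clock: 0.72
eef_pos: [456.0, -499.9, 180.2]
tcp_rot: [-0.0, 1.0, -0.027, -0.0]
ft_force: [-0.3, -0.6, -0.4]
gripper_width: -0.2
grip_force: 0.0
```

```bash
cat >> h.py <<'E'
c0,EX,EY=np.load('rail.npy')
def tcp():
    s=arm.sense();q=s['eef_pos'][:2]-c0
    R=cv2.Rodrigues(np.zeros(3))[0];w,x,y,z=s['tcp_rot']
    ty=np.array([2*(x*y-w*z),1-2*(x*x+z*z),2*(y*z+w*x)]);tz=np.array([2*(x*z+w*y),2*(y*z-w*x),1-2*(x*x+y*y)])
    return f"t={s['clock']:.3f} hand rail x={q@EX:.1f} y={q@EY:.1f} z={s['eef_pos'][2]:.1f} ty={ty.round(3)} tz={tz.round(3)} f={s['ft_force'].round(2)}"
YS=np.arange(-450,380,.5)
def prof(im):
    g=cv2.cvtColor(im,cv2.COLOR_RGB2GRAY).astype(np.float32);out=[]
    for xs in list(range(34,51,2))+list(range(-50,-33,2)):
        P=c0+np.outer(YS,EY)+xs*EX;uv=proj('top',np.c_[P,np.full(len(P),56.)]).astype(np.float32)
        out.append(cv2.remap(g,uv[:,0][None],uv[:,1][None],cv2.INTER_LINEAR)[0])
    return np.array(out)   # 18 x N
def template():
    p=prof(cv2.imread('pics/t0.png')[:,:,::-1].copy());i=np.searchsorted(YS,-323.9);return p[:,i-150:i+151]
def track(im,lo=-400,hi=250):
    "carriage centre along rail (mm), score"
    r=cv2.matchTemplate(prof(im),template(),cv2.TM_CCOEFF_NORMED)[0];y=YS[150:150+len(r)]
    r=np.where((y>=lo)&(y<=hi),r,-1);k=int(r.argmax());a,b,c=r[k-1:k+2]
    return y[k]+.5*.5*(a-c)/(a-2*b+c),b
E
python3 - <<'E'
from h import *
print(tcp(),arm.sense()['gripper_width']); im=snap('top','t1.png');print(track(im))
E
```

```text
t=0.725 hand rail x=2.0 y=-491.8 z=180.2 ty=[-0.054 -0.999 -0.001] tz=[-0.001  0.001 -1.   ] f=[-0.34 -0.65 -0.43] -0.22640889960830282
(np.float64(-323.50310428696685), np.float32(0.9997981))
```

Call:
jog_arm(
  plan=[
    {"slide": [-0.002, 0, -0.04], "delta_rot": [0, 0, 0], "jaw": 1},
    {"slide": [0, 0, -0.04], "delta_rot": [0, 0, 0], "jaw": 1},
    {"slide": [0, 0, -0.04], "delta_rot": [0, 0, 0], "jaw": 1},
    {"slide": [0, 0, -0.02], "delta_rot": [0, 0, 0], "jaw": 1},
    {"slide": [0, 0, 0], "delta_rot": [0, 0, 0], "jaw": 1},
  ],
)

```text
clock: 1.4
eef_pos: [451.3, -499.3, 39.1]
tcp_rot: [-0.002, 1.0, -0.026, -0.001]
ft_force: [0.1, -0.4, 0.2]
gripper_width: -0.2
grip_force: 0.0
```

Run:
```python
from h import *
print(tcp()); im=snap('top','t2.png');print(track(im))
im2=snap('side','s2.png');u=proj('side',[[456,-499,38]])[0].astype(int);print(u)
a=np.vstack([cv2.resize(im2[max(0,u[1]-60):u[1]+30,u[0]-50:u[0]+50],None,fx=6,fy=6)]);cv2.imwrite('pics/c3.png',a[:,:,::-1])
```

```text
t=1.400 hand rail x=-2.7 y=-491.5 z=39.1 ty=[-0.052 -0.999 -0.004] tz=[-0.003  0.004 -1.   ] f=[ 0.13 -0.38  0.2 ]
(np.float64(-323.50329911126755), np.float32(0.9998209))
[296 352]
```

View pics/c3.png

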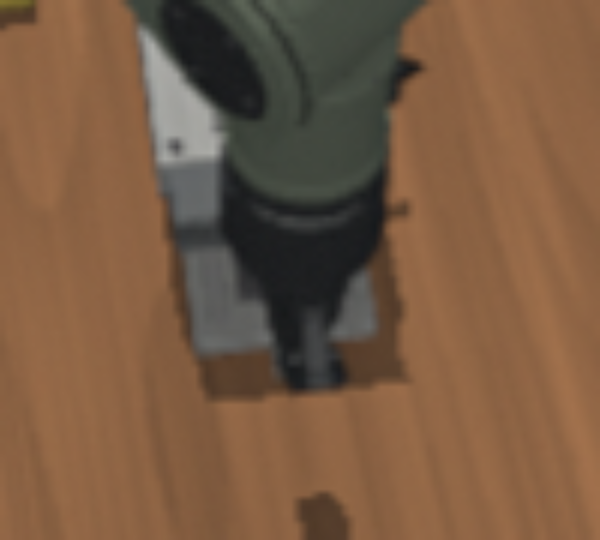

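Call:
jog_arm(
  plan=[
    {"slide": [0.003, 0.012, 0], "delta_rot": [0, 0, 0], "jaw": 1},
    {"slide": [0.001, 0.014, 0], "delta_rot": [0, 0, 0], "jaw": 1},
    {"slide": [0.001, 0.014, 0], "delta_rot": [0, 0, 0], "jaw": 1},
    {"slide": [0.001, 0.014, 0], "delta_rot": [0, 0, 0], "jaw": 1},
    {"slide": [0.001, 0.014, 0], "delta_rot": [0, 0, 0], "jaw": 1},
  ],
)

```text
clock: 2.12
eef_pos: [459.5, -431.5, 41.3]
tcp_rot: [0.0, 1.0, -0.026, -0.0]
ft_force: [0.3, -1.1, -0.3]
gripper_width: 0.0
grip_force: 0.2
```

Run:
```python
from h import *
print(tcp(),arm.sense()['joint_velocities'].round(3))
```

```text
t=2.125 hand rail x=2.0 y=-423.3 z=41.3 ty=[-0.052 -0.999  0.   ] tz=[-0. -0. -1.] f=[ 0.34 -1.07 -0.25] [ 0.12  -0.123  0.196 -0.002 -0.073  0.12 ]
```

Call:
jog_arm(
  plan=[
    {"slide": [0, 0.014, 0], "delta_rot": [0, 0, 0], "jaw": 1},
    {"slide": [0, 0.014, 0], "delta_rot": [0, 0, 0], "jaw": 1},
    {"slide": [0.001, 0.014, 0], "delta_rot": [0, 0, 0], "jaw": 1},
    {"slide": [0.001, 0.014, 0], "delta_rot": [0, 0, 0], "jaw": 1},
    {"slide": [0.001, 0.014, 0], "delta_rot": [0, 0, 0], "jaw": 1},
  ],
)

```text
clock: 2.75
eef_pos: [462.4, -361.6, 41.2]
tcp_rot: [-0.0, 1.0, -0.026, -0.0]
ft_force: [0.4, 0.2, -0.0]
gripper_width: 0.1
grip_force: 0.0
```

Run:
```python
from h import *
print(tcp());t=arm.sense()['clock'];print(t,track(snap('top','t3.png')))
```

```text
t=2.750 hand rail x=1.2 y=-353.4 z=41.2 ty=[-0.052 -0.999 -0.   ] tz=[-0.  0. -1.] f=[ 0.39  0.17 -0.01]
2.75 (np.float64(-229.01749597117305), np.float32(0.9800969))
```

Call:
jog_arm(
  plan=[
    {"slide": [0, 0, 0.055], "delta_rot": [0, 0, 0], "jaw": 1},
    {"slide": [0, 0.02, 0.055], "delta_rot": [0, 0, 0], "jaw": 1},
    {"slide": [0.003, 0.06, 0], "delta_rot": [0, 0, 0], "jaw": 1},
    {"slide": [0.003, 0.06, 0], "delta_rot": [0, 0, 0], "jaw": 1},
    {"slide": [0.003, 0.06, 0], "delta_rot": [0, 0, 0], "jaw": 1},
  ],
)

```text
clock: 3.42
eef_pos: [471.4, -161.0, 151.6]
tcp_rot: [0.0, 1.0, -0.027, 0.001]
ft_force: [0.8, 0.8, -0.8]
gripper_width: -0.2
grip_force: 0.0
```

Run:
```python
from h import *
print(tcp());t=arm.sense()['clock'];print(t,track(snap('top','t4.png')))
```

```text
t=3.425 hand rail x=-0.2 y=-152.6 z=151.6 ty=[-0.053 -0.999  0.   ] tz=[ 0.001 -0.    -1.   ] f=[ 0.82  0.79 -0.84]
3.425 (np.float64(-117.14976745843887), np.float32(0.47687867))
```

Run:
```python
from h import *
im=cv2.imread('pics/t4.png')[:,:,::-1].copy()
p=prof(im);T=template()
for nm,rows in(('+x',slice(0,9)),('-x',slice(9,18))):
    for cut in (301,200,130):
        r=cv2.matchTemplate(p[rows],T[rows,:cut].copy(),cv2.TM_CCOEFF_NORMED)[0];k=r[:900].argmax();print(nm,cut,YS[k]+75,r[k])
cv2.imwrite('pics/c4.png',cv2.resize(im[170:270,240:400],None,fx=5,fy=5)[:,:,::-1])
```

```text
+x 301 -243.5 0.7036172
+x 200 -225.0 0.82861865
+x 130 -202.5 0.83932614
-x 301 -120.0 0.40974742
-x 200 -146.5 0.39917
-x 130 -54.0 0.75316024
```

View pics/c4.png

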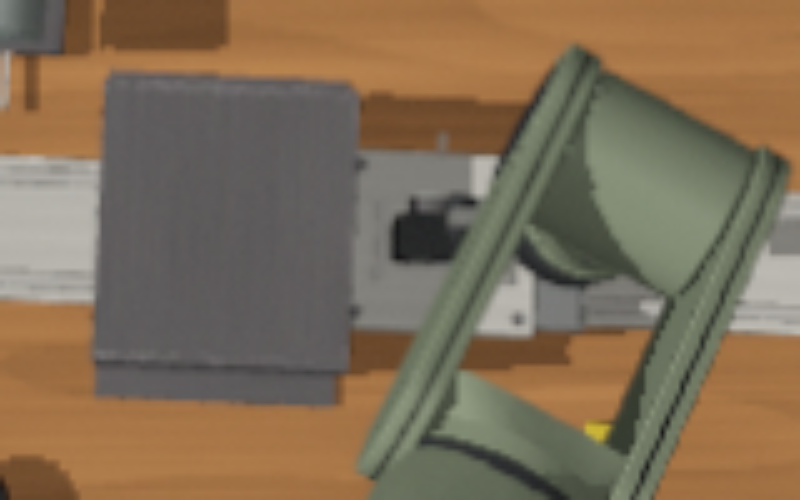

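Run:
```python
from h import *
for p,z in(((443,133),53),((533,320),56)):
    q=ray('top',F([p],(240,170)),z)[:,:2]-c0;print(q@EX,q@EY)
```

```text
[66.66787914] [-106.31364929]
[-45.24349821] [-165.13705356]
```

Call:
jog_arm(
  plan=[
    {"slide": [0.003, 0.062, 0], "delta_rot": [0, 0, 0], "jaw": 1},
    {"slide": [0.003, 0.062, 0], "delta_rot": [0, 0, 0], "jaw": 1},
    {"slide": [0.003, 0.062, 0], "delta_rot": [0, 0, 0], "jaw": 1},
    {"slide": [0.004, 0.062, 0], "delta_rot": [0, 0, 0], "jaw": 1},
    {"slide": [0.003, 0.062, 0], "delta_rot": [0, 0, 0], "jaw": 1},
  ],
)

```text
clock: 4.1
eef_pos: [487.5, 149.2, 151.6]
tcp_rot: [0.0, 1.0, -0.026, 0.001]
ft_force: [-0.1, -0.3, -0.7]
gripper_width: 0.3
grip_force: 0.0
```

Run:
```python
from h import *
print(tcp())
```

```text
t=4.100 hand rail x=-0.2 y=158.0 z=151.6 ty=[-0.052 -0.999  0.   ] tz=[ 0.001 -0.    -1.   ] f=[-0.13 -0.34 -0.7 ]
```

Call:
jog_arm(
  plan=[
    {"slide": [0.003, 0.052, -0.03], "delta_rot": [0, 0, 0], "jaw": 1},
    {"slide": [0.002, 0.034, -0.045], "delta_rot": [0, 0, 0], "jaw": 1},
    {"slide": [0, 0, -0.038], "delta_rot": [0, 0, 0], "jaw": 1},
    {"slide": [0, 0, 0], "delta_rot": [0, 0, 0], "jaw": 1},
    {"slide": [0, 0, 0], "delta_rot": [0, 0, 0], "jaw": 1},
  ],
)

```text
clock: 4.72
eef_pos: [493.5, 233.2, 39.5]
tcp_rot: [-0.0, 1.0, -0.026, 0.001]
ft_force: [-0.0, 0.6, 0.8]
gripper_width: 0.2
grip_force: 0.0
```

Run:
```python
from h import *
print(tcp());t=arm.sense()['clock'];im=snap('top','t5.png');print(t,track(im,0,250))
u=proj('top',[[555,100,53]])[0];print(u)
cv2.imwrite('pics/c5.png',cv2.resize(im[140:260,140:300],None,fx=5,fy=5)[:,:,::-1])
```

```text
t=4.725 hand rail x=1.4 y=242.2 z=39.5 ty=[-0.053 -0.999 -0.001] tz=[ 0.002  0.    -1.   ] f=[-0.03  0.55  0.78]
4.725 (np.float64(146.6016295030713), np.float32(0.538097))
[256.67557079 191.8854612 ]
```

View pics/c5.png

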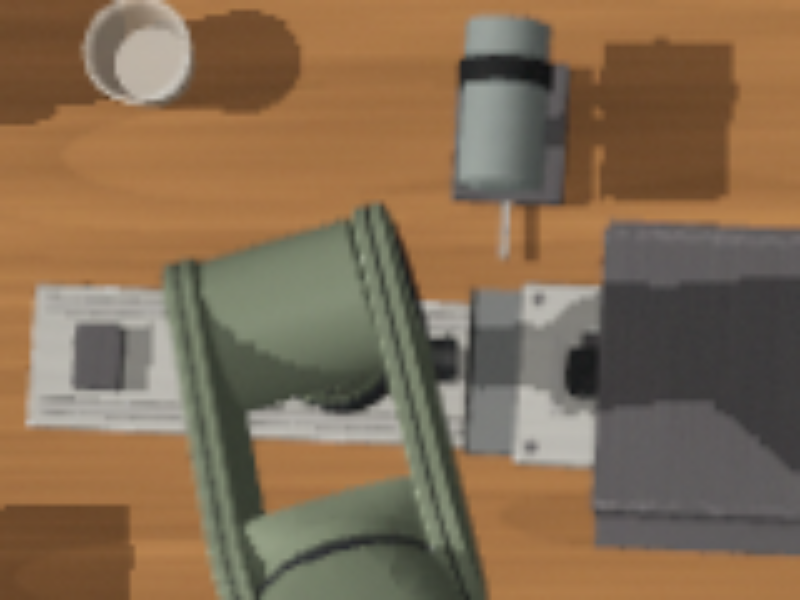

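Run:
```python
from h import *
for p,z in(((522,290),56),((515,455),56),((472,292),54),((466,448),54),((457,358),41),((457,358),60)):
    q=ray('top',F([p],(140,140)),z)[:,:2]-c0;print(p,q@EX,q@EY)
```

```text
(522, 290) [50.14923667] [149.9324451]
(515, 455) [-50.24404956] [149.1218444]
(472, 292) [47.75107303] [180.42747648]
(466, 448) [-47.3042871] [179.1365857]
(457, 358) [8.09658884] [188.51361594]
(457, 358) [6.6036378] [186.93354706]
```

Call:
jog_arm(
  plan=[
    {"slide": [0, -0.01, 0], "delta_rot": [0, 0, 0], "jaw": 1},
    {"slide": [0, 0.006, 0], "delta_rot": [0, 0, 0], "jaw": 1},
    {"slide": [0, 0.0077, 0], "delta_rot": [0, 0, 0], "jaw": 1},
    {"slide": [0, 0.0077, 0], "delta_rot": [0, 0, 0], "jaw": 1},
    {"slide": [0, 0.0077, 0], "delta_rot": [0, 0, 0], "jaw": 1},
  ],
)

```text
clock: 5.4
eef_pos: [492.5, 253.3, 38.4]
tcp_rot: [-0.0, 1.0, -0.026, 0.0]
ft_force: [-0.3, 0.7, 0.8]
gripper_width: 0.2
grip_force: 0.1
```

Run:
```python
from h import *
print(tcp())
```

```text
t=5.400 hand rail x=-0.7 y=262.3 z=38.4 ty=[-0.052 -0.999 -0.   ] tz=[ 0.  0. -1.] f=[-0.34  0.67  0.83]
```

Call:
jog_arm(
  plan=[
    {"slide": [0, 0.0077, 0], "delta_rot": [0, 0, 0], "jaw": 1},
    {"slide": [0.001, 0.0077, 0], "delta_rot": [0, 0, 0], "jaw": 1},
    {"slide": [0, 0.01, 0], "delta_rot": [0, 0, 0], "jaw": 1},
    {"slide": [0.001, 0.01, 0], "delta_rot": [0, 0, 0], "jaw": 1},
    {"slide": [0, 0, 0], "delta_rot": [0, 0, 0], "jaw": 1},
  ],
)

```text
clock: 6.02
eef_pos: [494.5, 288.6, 38.3]
tcp_rot: [-0.0, 1.0, -0.026, 0.0]
ft_force: [0.7, 0.1, -0.0]
gripper_width: -0.2
grip_force: 0.0
```

Run:
```python
from h import *
print(tcp())
for i in range(3):
    t=arm.sense()['clock'];im=snap('top',f't6{i}.png');print(t,track(im,100,250))
cv2.imwrite('pics/c6.png',cv2.resize(im[140:260,140:300],None,fx=5,fy=5)[:,:,::-1])
```

```text
t=6.025 hand rail x=-0.5 y=297.6 z=38.3 ty=[-0.051 -0.999 -0.   ] tz=[ 0.  0. -1.] f=[ 0.67  0.06 -0.01]
6.025 (np.float64(175.09015302360058), np.float32(0.7671374))
6.075 (np.float64(175.7234836667776), np.float32(0.7713981))
6.125 (np.float64(176.15060809254646), np.float32(0.7770102))
```

View pics/c6.png

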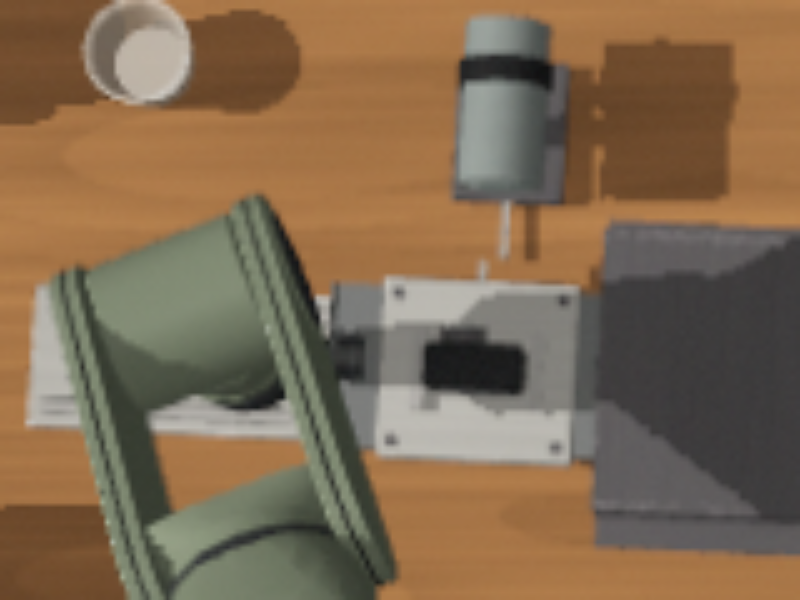

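The index, at (482,265), is about 11 mm past the blade at (502,258), and the carriage is creeping forward at about 10 mm/s. I'll let it settle and then nudge it back with the front plunger.

Call:
jog_arm(
  plan=[
    {"slide": [0, 0.01, 0], "delta_rot": [0, 0, 0], "jaw": 1},
    {"slide": [0, 0, 0], "delta_rot": [0, 0, 0], "jaw": 1},
    {"slide": [0, 0, 0], "delta_rot": [0, 0, 0], "jaw": 1},
    {"slide": [0, 0, 0], "delta_rot": [0, 0, 0], "jaw": 1},
    {"slide": [0, 0, 0], "delta_rot": [0, 0, 0], "jaw": 1},
  ],
)

```text
clock: 6.8
eef_pos: [494.4, 297.6, 38.2]
tcp_rot: [0.0, 1.0, -0.026, -0.0]
ft_force: [0.1, -0.6, 0.0]
gripper_width: 0.1
grip_force: 0.0
```

Call:
jog_arm(
  plan=[
    {"slide": [0, 0, 0], "delta_rot": [0, 0, 0], "jaw": 1},
    {"slide": [0, 0, 0], "delta_rot": [0, 0, 0], "jaw": 1},
    {"slide": [0, 0, 0], "delta_rot": [0, 0, 0], "jaw": 1},
    {"slide": [0, 0, 0], "delta_rot": [0, 0, 0], "jaw": 1},
    {"slide": [0, 0, 0], "delta_rot": [0, 0, 0], "jaw": 1},
  ],
)

```text
clock: 7.42
eef_pos: [494.4, 297.8, 38.3]
tcp_rot: [-0.0, 1.0, -0.026, -0.0]
ft_force: [0.2, -0.9, 0.5]
gripper_width: 0.3
grip_force: 0.0
```

```bash
cat >> h.py <<'E'
def bright(im,x0,x1,z,lo,hi):
    "rail-y of a thin bright mark: 1-D profile averaged over rail x in [x0,x1]"
    ys=np.arange(lo,hi,.25);g=cv2.cvtColor(im,cv2.COLOR_RGB2GRAY).astype(np.float32);o=0
    for x in np.arange(x0,x1+.1,1):
        P=c0+np.outer(ys,EY)+x*EX;uv=proj('top',np.c_[P,np.full(len(P),z)]).astype(np.float32)
        o=o+cv2.remap(g,uv[:,0][None],uv[:,1][None],cv2.INTER_LINEAR)[0]
    o=o/len(np.arange(x0,x1+.1,1));m=np.median(o);w=np.clip(o-m-.35*(o.max()-m),0,None);return (w*ys).sum()/w.sum(),o.max()-m
E
python3 - <<'E'
from h import *
print(tcp())
for i in range(2):
    t=arm.sense()['clock'];im=snap('top',f't7{i}.png');y,s=track(im,100,250);print(t,y,s,'index',bright(im,60,66,53,y-12,y+12),'blade',bright(im,76,100,55,150,172))
i0=cv2.imread('pics/t0.png')[:,:,::-1].copy()
print('t0 index',bright(i0,60,66,53,-336,-312),'blade',[bright(i0,76,100,z,150,170) for z in(50,55)])
E
```

```text
t=7.425 hand rail x=-1.1 y=306.8 z=38.3 ty=[-0.052 -0.999 -0.   ] tz=[-0.  0. -1.] f=[ 0.15 -0.9   0.45]
7.425 184.50216006673872 0.763403 index (np.float64(183.01764577160063), np.float32(28.669792)) blade (np.float64(162.47617579417502), np.float32(28.426895))
7.475 184.6292774528265 0.7649024 index (np.float64(183.15704249921544), np.float32(33.092773)) blade (np.float64(162.48515755869477), np.float32(28.516983))
t0 index (np.float64(-324.86418777792034), np.float32(21.199707)) blade [(np.float64(162.81926731180022), np.float32(26.033966)), (np.float64(162.47688992566205), np.float32(26.421219))]
```

Call:
jog_arm(
  plan=[
    {"slide": [0, -0.006, 0], "delta_rot": [0, 0, 0], "jaw": 1},
    {"slide": [0, -0.006, 0], "delta_rot": [0, 0, 0], "jaw": 1},
    {"slide": [0, -0.0009, 0], "delta_rot": [0, 0, 0], "jaw": 1},
    {"slide": [0, -0.0009, 0], "delta_rot": [0, 0, 0], "jaw": 1},
    {"slide": [0, -0.0009, 0], "delta_rot": [0, 0, 0], "jaw": 1},
  ],
)

```text
clock: 8.15
eef_pos: [494.4, 283.1, 38.3]
tcp_rot: [-0.0, 1.0, -0.026, 0.0]
ft_force: [-0.8, -0.8, 0.5]
gripper_width: -0.1
grip_force: 0.0
```

```bash
cat > look.py <<'E'
from h import *
import sys
print(tcp())
t=arm.sense()['clock'];im=snap('top',f'u{int(t*1000)}.png');y,s=track(im,100,250);print('car',y,s,'index',bright(im,60,66,53,y-12,y+9),'blade',bright(im,76,100,55,150,172))
E
python3 look.py
```

```text
t=8.150 hand rail x=-0.3 y=292.1 z=38.3 ty=[-0.052 -0.999 -0.   ] tz=[ 0.  0. -1.] f=[-0.84 -0.84  0.46]
car 184.56588162481785 0.7823986 index (np.float64(184.4749576949442), np.float32(38.164337)) blade (np.float64(162.48241400881062), np.float32(28.255737))
```

Call:
jog_arm(
  plan=[
    {"slide": [0, -0.0009, 0], "delta_rot": [0, 0, 0], "jaw": 1},
    {"slide": [0, -0.0009, 0], "delta_rot": [0, 0, 0], "jaw": 1},
    {"slide": [0, -0.0009, 0], "delta_rot": [0, 0, 0], "jaw": 1},
    {"slide": [0, -0.0009, 0], "delta_rot": [0, 0, 0], "jaw": 1},
    {"slide": [0, -0.0009, 0], "delta_rot": [0, 0, 0], "jaw": 1},
  ],
)

```text
clock: 8.82
eef_pos: [494.4, 278.6, 38.3]
tcp_rot: [-0.0, 1.0, -0.026, -0.0]
ft_force: [-0.5, 0.1, 0.1]
gripper_width: -0.0
grip_force: 0.0
```

```bash
python3 look.py
```

```text
t=8.825 hand rail x=-0.1 y=287.6 z=38.3 ty=[-0.052 -0.999 -0.   ] tz=[-0.  0. -1.] f=[-0.49  0.05  0.07]
car 184.11900410056114 0.7249826 index (np.float64(183.79505823504417), np.float32(29.955841)) blade (np.float64(162.4963511807137), np.float32(28.270523))
```

Call:
jog_arm(
  plan=[
    {"slide": [0, -0.0009, 0], "delta_rot": [0, 0, 0], "jaw": 1},
    {"slide": [0, -0.0009, 0], "delta_rot": [0, 0, 0], "jaw": 1},
    {"slide": [0, -0.0009, 0], "delta_rot": [0, 0, 0], "jaw": 1},
    {"slide": [0, -0.0009, 0], "delta_rot": [0, 0, 0], "jaw": 1},
    {"slide": [0, 0.004, 0], "delta_rot": [0, 0, 0], "jaw": 1},
  ],
)

```text
clock: 9.5
eef_pos: [494.4, 278.9, 38.3]
tcp_rot: [0.0, 1.0, -0.026, -0.0]
ft_force: [0.2, 0.2, -0.5]
gripper_width: 0.2
grip_force: 0.0
```

```bash
python3 look.py
```

```text
t=9.500 hand rail x=-0.1 y=287.9 z=38.3 ty=[-0.053 -0.999  0.   ] tz=[-0. -0. -1.] f=[ 0.19  0.24 -0.48]
car 177.39309532940388 0.79988533 index (np.float64(176.93749205874903), np.float32(24.616913)) blade (np.float64(162.4928331534512), np.float32(28.320862))
```

Call:
jog_arm(
  plan=[
    {"slide": [0, 0, 0], "delta_rot": [0, 0, 0], "jaw": 1},
    {"slide": [0, 0, 0], "delta_rot": [0, 0, 0], "jaw": 1},
    {"slide": [0, 0, 0], "delta_rot": [0, 0, 0], "jaw": 1},
    {"slide": [0, 0, 0], "delta_rot": [0, 0, 0], "jaw": 1},
    {"slide": [0, 0, 0], "delta_rot": [0, 0, 0], "jaw": 1},
  ],
)

```text
clock: 10.18
eef_pos: [494.4, 279.0, 38.3]
tcp_rot: [-0.0, 1.0, -0.026, 0.0]
ft_force: [-0.4, -0.2, -0.9]
gripper_width: -0.1
grip_force: 0.0
```

```bash
python3 look.py
```

```text
t=10.175 hand rail x=-0.1 y=288.0 z=38.3 ty=[-0.052 -0.999 -0.   ] tz=[ 0.  0. -1.] f=[-0.42 -0.24 -0.86]
car 173.3313729763031 0.8031321 index (np.float64(172.4668158389589), np.float32(37.716797)) blade (np.float64(162.49179979890863), np.float32(28.101028))
```

Call:
jog_arm(
  plan=[
    {"slide": [0, -0.003, 0], "delta_rot": [0, 0, 0], "jaw": 1},
    {"slide": [0, -0.002, 0], "delta_rot": [0, 0, 0], "jaw": 1},
    {"slide": [0, 0, 0], "delta_rot": [0, 0, 0], "jaw": 1},
    {"slide": [0, 0, 0], "delta_rot": [0, 0, 0], "jaw": 1},
    {"slide": [0, 0, 0], "delta_rot": [0, 0, 0], "jaw": 1},
  ],
)

```text
clock: 10.85
eef_pos: [494.4, 274.0, 38.3]
tcp_rot: [-0.0, 1.0, -0.026, 0.0]
ft_force: [-0.1, -0.1, -0.2]
gripper_width: 0.1
grip_force: 0.0
```

```bash
python3 look.py
```

```text
t=10.850 hand rail x=0.2 y=283.1 z=38.3 ty=[-0.052 -0.999 -0.   ] tz=[ 0.  0. -1.] f=[-0.1  -0.14 -0.21]
car 170.66515637934208 0.80804586 index (np.float64(170.01877102584336), np.float32(37.57624)) blade (np.float64(162.44999005772738), np.float32(28.349915))
```

Call:
jog_arm(
  plan=[
    {"slide": [0, 0, 0], "delta_rot": [0, 0, 0], "jaw": 1},
    {"slide": [0, 0, 0], "delta_rot": [0, 0, 0], "jaw": 1},
    {"slide": [0, 0, 0], "delta_rot": [0, 0, 0], "jaw": 1},
    {"slide": [0, 0, 0], "delta_rot": [0, 0, 0], "jaw": 1},
    {"slide": [0, 0, 0], "delta_rot": [0, 0, 0], "jaw": 1},
  ],
)

```text
clock: 11.52
eef_pos: [494.4, 274.0, 38.3]
tcp_rot: [-0.0, 1.0, -0.026, -0.0]
ft_force: [-0.1, 0.7, -0.0]
gripper_width: -0.1
grip_force: 0.0
```

```bash
python3 look.py
```

```text
t=11.525 hand rail x=0.2 y=283.0 z=38.3 ty=[-0.052 -0.999 -0.   ] tz=[-0.  0. -1.] f=[-0.14  0.71 -0.03]
car 170.31924840807915 0.81340647 index (np.float64(169.33951925335398), np.float32(37.311035)) blade (np.float64(162.47732653420127), np.float32(28.173996))
```

Call:
jog_arm(
  plan=[
    {"slide": [0, -0.003, 0], "delta_rot": [0, 0, 0], "jaw": 1},
    {"slide": [0, -0.0015, 0], "delta_rot": [0, 0, 0], "jaw": 1},
    {"slide": [0, -0.0006, 0], "delta_rot": [0, 0, 0], "jaw": 1},
    {"slide": [0, -0.0006, 0], "delta_rot": [0, 0, 0], "jaw": 1},
    {"slide": [0, -0.0006, 0], "delta_rot": [0, 0, 0], "jaw": 1},
  ],
)

```text
clock: 12.2
eef_pos: [494.4, 267.7, 38.3]
tcp_rot: [-0.0, 1.0, -0.026, -0.0]
ft_force: [0.1, -0.3, -0.1]
gripper_width: -0.1
grip_force: 0.0
```

```bash
python3 look.py
```

```text
t=12.200 hand rail x=0.5 y=276.7 z=38.3 ty=[-0.052 -0.999 -0.   ] tz=[-0.  0. -1.] f=[ 0.05 -0.27 -0.13]
car 169.63193148374557 0.7668749 index (np.float64(169.34430190834462), np.float32(36.783768)) blade (np.float64(162.49285504185647), np.float32(28.745316))
```

Call:
jog_arm(
  plan=[
    {"slide": [0, -0.0006, 0], "delta_rot": [0, 0, 0], "jaw": 1},
    {"slide": [0, -0.0006, 0], "delta_rot": [0, 0, 0], "jaw": 1},
    {"slide": [0, -0.0006, 0], "delta_rot": [0, 0, 0], "jaw": 1},
    {"slide": [0, -0.0006, 0], "delta_rot": [0, 0, 0], "jaw": 1},
    {"slide": [0, -0.0006, 0], "delta_rot": [0, 0, 0], "jaw": 1},
  ],
)

```text
clock: 12.88
eef_pos: [494.4, 264.7, 38.3]
tcp_rot: [0.0, 1.0, -0.026, 0.0]
ft_force: [-0.1, 0.3, 0.2]
gripper_width: -0.1
grip_force: 0.0
```

```bash
python3 look.py
```

```text
t=12.875 hand rail x=0.7 y=273.7 z=38.3 ty=[-0.052 -0.999  0.   ] tz=[ 0. -0. -1.] f=[-0.13  0.29  0.17]
car 169.61148489266634 0.74298644 index (np.float64(169.4175624828048), np.float32(37.078537)) blade (np.float64(162.48732012904992), np.float32(27.997498))
```

Call:
jog_arm(
  plan=[
    {"slide": [0, -0.0006, 0], "delta_rot": [0, 0, 0], "jaw": 1},
    {"slide": [0, -0.0006, 0], "delta_rot": [0, 0, 0], "jaw": 1},
    {"slide": [0, -0.0006, 0], "delta_rot": [0, 0, 0], "jaw": 1},
    {"slide": [0, -0.0006, 0], "delta_rot": [0, 0, 0], "jaw": 1},
    {"slide": [0, -0.0006, 0], "delta_rot": [0, 0, 0], "jaw": 1},
  ],
)

```text
clock: 13.55
eef_pos: [494.4, 261.7, 38.3]
tcp_rot: [0.0, 1.0, -0.026, -0.0]
ft_force: [1.0, -0.2, 0.4]
gripper_width: -0.2
grip_force: 0.0
```

```bash
python3 look.py
```

```text
t=13.550 hand rail x=0.8 y=270.7 z=38.3 ty=[-0.052 -0.999  0.   ] tz=[-0. -0. -1.] f=[ 1.01 -0.24  0.36]
car 165.40904218703508 0.7485903 index (np.float64(164.90881221501988), np.float32(30.995972)) blade (np.float64(162.484792989906), np.float32(28.181656))
```

Call:
jog_arm(
  plan=[
    {"slide": [0, 0.01, 0], "delta_rot": [0, 0, 0], "jaw": 1},
    {"slide": [0, 0.01, 0], "delta_rot": [0, 0, 0], "jaw": 1},
    {"slide": [0, 0, 0], "delta_rot": [0, 0, 0], "jaw": 1},
    {"slide": [0, 0, 0], "delta_rot": [0, 0, 0], "jaw": 1},
    {"slide": [0, 0, 0], "delta_rot": [0, 0, 0], "jaw": 1},
  ],
)

```text
clock: 14.22
eef_pos: [494.3, 281.6, 38.2]
tcp_rot: [0.0, 1.0, -0.026, -0.0]
ft_force: [0.8, -1.1, 1.0]
gripper_width: 0.2
grip_force: 0.0
```

```bash
python3 look.py
```

```text
t=14.225 hand rail x=-0.3 y=290.6 z=38.2 ty=[-0.052 -0.999  0.   ] tz=[-0. -0. -1.] f=[ 0.78 -1.06  1.03]
car 163.60972104221582 0.75898236 index (np.float64(162.26778175983168), np.float32(31.981308)) blade (np.float64(162.50354940210948), np.float32(28.28926))
```

Call:
jog_arm(
  plan=[
    {"slide": [0, 0, 0], "delta_rot": [0, 0, 0], "jaw": 1},
    {"slide": [0, 0, 0], "delta_rot": [0, 0, 0], "jaw": 1},
    {"slide": [0, 0, 0], "delta_rot": [0, 0, 0], "jaw": 1},
    {"slide": [0, 0, 0], "delta_rot": [0, 0, 0], "jaw": 1},
    {"slide": [0, 0, 0], "delta_rot": [0, 0, 0], "jaw": 1},
  ],
)

```text
clock: 14.9
eef_pos: [494.4, 281.7, 38.3]
tcp_rot: [-0.0, 1.0, -0.026, 0.0]
ft_force: [0.5, 0.0, 0.5]
gripper_width: -0.1
grip_force: 0.0
```

```bash
python3 look.py
```

```text
t=14.900 hand rail x=-0.2 y=290.7 z=38.3 ty=[-0.052 -0.999 -0.   ] tz=[ 0.  0. -1.] f=[0.49 0.   0.46]
car 162.51011663861573 0.7543003 index (np.float64(161.30129119903398), np.float32(32.093414)) blade (np.float64(162.49983692219269), np.float32(28.212616))
```

Call:
jog_arm(
  plan=[
    {"slide": [0, 0.02, 0], "delta_rot": [0, 0, 0], "jaw": 1},
    {"slide": [0, 0.02, 0.03], "delta_rot": [0, 0, 0], "jaw": 1},
    {"slide": [-0.01, 0.02, 0.05], "delta_rot": [0, 0, 0], "jaw": 1},
    {"slide": [-0.02, 0.03, 0.04], "delta_rot": [0, 0, 0], "jaw": 1},
    {"slide": [-0.04, 0.03, 0.02], "delta_rot": [0, 0, 0], "jaw": 1},
  ],
)

```text
clock: 15.58
eef_pos: [425.9, 404.9, 182.1]
tcp_rot: [-0.002, 1.0, -0.027, 0.003]
ft_force: [-0.4, 0.4, 0.4]
gripper_width: -0.0
grip_force: 0.0
```

Call:
jog_arm(
  plan=[
    {"slide": [-0.04, 0.02, 0], "delta_rot": [0, 0, 0], "jaw": 1},
    {"slide": [-0.02, 0.01, 0], "delta_rot": [0, 0, 0], "jaw": 1},
    {"slide": [0, 0, 0], "delta_rot": [0, 0, 0], "jaw": 1},
    {"slide": [0, 0, 0], "delta_rot": [0, 0, 0], "jaw": 1},
    {"slide": [0, 0, 0], "delta_rot": [0, 0, 0], "jaw": 1},
  ],
)

```text
clock: 16.2
eef_pos: [365.6, 431.1, 178.0]
tcp_rot: [0.0, 1.0, -0.027, 0.0]
ft_force: [0.4, -0.4, 0.4]
gripper_width: -0.1
grip_force: 0.0
```

```bash
python3 look.py
python3 - <<'E'
from h import *
import glob
f=max(glob.glob('pics/u*.png'),key=lambda s:int(s[6:-4]));im=cv2.imread(f)
rgb=im[:,:,::-1].copy()
print(track(rgb,100,250),[bright(rgb,a,a+3,53,150,173) for a in(58,61,64)],[bright(rgb,a,a+6,55,150,173) for a in(75,82,89,96)])
i0=cv2.imread('pics/t0.png')[:,:,::-1].copy();print([bright(i0,a,a+3,53,-336,-312) for a in(58,61,64)])
cv2.imwrite('pics/c7.png',cv2.resize(im[170:230,200:280],None,fx=10,fy=10,interpolation=cv2.INTER_CUBIC))
E
```

```text
t=16.200 hand rail x=-136.6 y=433.2 z=178.0 ty=[-0.054 -0.999  0.   ] tz=[ 0. -0. -1.] f=[ 0.4  -0.44  0.37]
car 162.1607199460268 0.95835793 index (np.float64(161.26694185123853), np.float32(31.637695)) blade (np.float64(162.4963789158751), np.float32(28.11966))
(np.float64(162.1607199460268), np.float32(0.95835793)) [(np.float64(161.49810271250365), np.float32(27.753906)), (np.float64(161.28694317316388), np.float32(35.289307)), (np.float64(161.21042568685272), np.float32(33.50415))] [(np.float64(162.4502840344558), np.float32(29.096176)), (np.float64(162.7246181472497), np.float32(21.129395)), (np.float64(162.28927507265706), np.float32(31.000565)), (np.float64(162.41717063508491), np.float32(38.89467))]
[(np.float64(-324.87157168724036), np.float32(25.138428)), (np.float64(-324.90093766931386), np.float32(22.14978)), (np.float64(-324.76453761725656), np.float32(16.56311))]
```

View pics/c7.png

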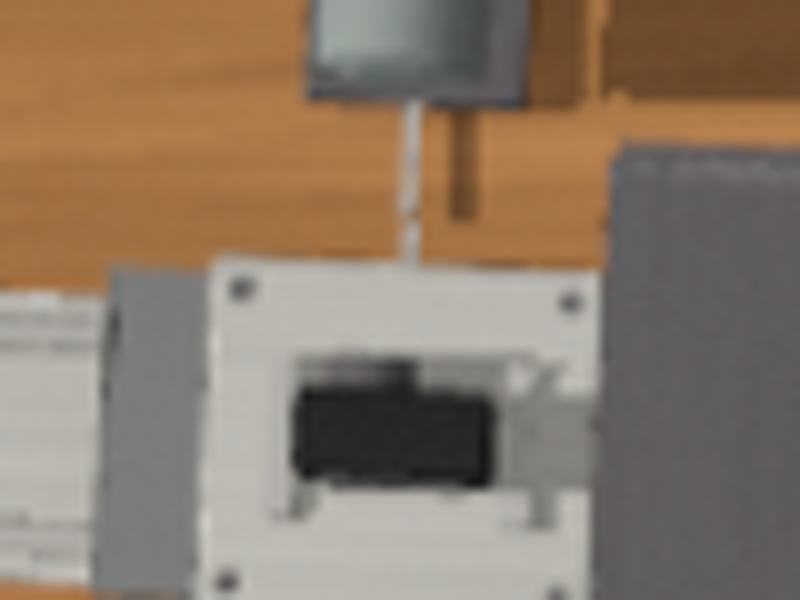

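The index at (411,245) and the blade at (410,160) run into one line, within about 1 mm. The hand is clear of everything. I'll let it stand for more than three seconds.

Call:
jog_arm(
  plan=[
    {"slide": [0, 0, 0], "delta_rot": [0, 0, 0], "jaw": 1},
    {"slide": [0, 0, 0], "delta_rot": [0, 0, 0], "jaw": 1},
    {"slide": [0, 0, 0], "delta_rot": [0, 0, 0], "jaw": 1},
    {"slide": [0, 0, 0], "delta_rot": [0, 0, 0], "jaw": 1},
    {"slide": [0, 0, 0], "delta_rot": [0, 0, 0], "jaw": 1},
  ],
)

```text
clock: 16.88
eef_pos: [364.3, 431.7, 178.3]
tcp_rot: [-0.0, 1.0, -0.026, 0.0]
ft_force: [-0.3, -0.5, 0.0]
gripper_width: -0.3
grip_force: 0.0
```

Call:
jog_arm(
  plan=[
    {"slide": [0, 0, 0], "delta_rot": [0, 0, 0], "jaw": 1},
    {"slide": [0, 0, 0], "delta_rot": [0, 0, 0], "jaw": 1},
    {"slide": [0, 0, 0], "delta_rot": [0, 0, 0], "jaw": 1},
    {"slide": [0, 0, 0], "delta_rot": [0, 0, 0], "jaw": 1},
    {"slide": [0, 0, 0], "delta_rot": [0, 0, 0], "jaw": 1},
  ],
)

```text
clock: 17.5
eef_pos: [364.4, 431.7, 178.3]
tcp_rot: [-0.0, 1.0, -0.026, -0.0]
ft_force: [0.1, -0.5, 0.2]
gripper_width: -0.1
grip_force: 0.0
```

Call:
jog_arm(
  plan=[
    {"slide": [0, 0, 0], "delta_rot": [0, 0, 0], "jaw": 1},
    {"slide": [0, 0, 0], "delta_rot": [0, 0, 0], "jaw": 1},
    {"slide": [0, 0, 0], "delta_rot": [0, 0, 0], "jaw": 1},
    {"slide": [0, 0, 0], "delta_rot": [0, 0, 0], "jaw": 1},
    {"slide": [0, 0, 0], "delta_rot": [0, 0, 0], "jaw": 1},
  ],
)

```text
clock: 18.12
eef_pos: [364.4, 431.7, 178.3]
tcp_rot: [0.0, 1.0, -0.026, 0.0]
ft_force: [-0.6, 0.7, 0.4]
gripper_width: 0.0
grip_force: 0.0
```

Call:
jog_arm(
  plan=[
    {"slide": [0, 0, 0], "delta_rot": [0, 0, 0], "jaw": 1},
    {"slide": [0, 0, 0], "delta_rot": [0, 0, 0], "jaw": 1},
    {"slide": [0, 0, 0], "delta_rot": [0, 0, 0], "jaw": 1},
    {"slide": [0, 0, 0], "delta_rot": [0, 0, 0], "jaw": 1},
    {"slide": [0, 0, 0], "delta_rot": [0, 0, 0], "jaw": 1},
  ],
)

```text
clock: 18.75
eef_pos: [364.4, 431.7, 178.3]
tcp_rot: [0.0, 1.0, -0.026, 0.0]
ft_force: [-0.4, 0.3, 0.4]
gripper_width: -0.2
grip_force: 0.0
```

Call:
jog_arm(
  plan=[
    {"slide": [0, 0, 0], "delta_rot": [0, 0, 0], "jaw": 1},
    {"slide": [0, 0, 0], "delta_rot": [0, 0, 0], "jaw": 1},
    {"slide": [0, 0, 0], "delta_rot": [0, 0, 0], "jaw": 1},
    {"slide": [0, 0, 0], "delta_rot": [0, 0, 0], "jaw": 1},
    {"slide": [0, 0, 0], "delta_rot": [0, 0, 0], "jaw": 1},
  ],
)

```text
clock: 19.38
eef_pos: [364.4, 431.7, 178.3]
tcp_rot: [0.0, 1.0, -0.026, 0.0]
ft_force: [0.6, -0.2, 0.3]
gripper_width: 0.3
grip_force: 0.0
```

Call:
jog_arm(
  plan=[
    {"slide": [0, 0, 0], "delta_rot": [0, 0, 0], "jaw": 1},
    {"slide": [0, 0, 0], "delta_rot": [0, 0, 0], "jaw": 1},
    {"slide": [0, 0, 0], "delta_rot": [0, 0, 0], "jaw": 1},
    {"slide": [0, 0, 0], "delta_rot": [0, 0, 0], "jaw": 1},
    {"slide": [0, 0, 0], "delta_rot": [0, 0, 0], "jaw": 1},
  ],
)

```text
clock: 20.0
eef_pos: [364.4, 431.7, 178.3]
tcp_rot: [0.0, 1.0, -0.026, 0.0]
ft_force: [0.4, -0.4, -0.1]
gripper_width: 0.0
grip_force: 0.0
```

```bash
python3 look.py; python3 -c "
from rig import arm
print(arm.sign_off())"
```

```text
t=20.000 hand rail x=-137.9 y=433.7 z=178.3 ty=[-0.052 -0.999  0.   ] tz=[ 0. -0. -1.] f=[ 0.39 -0.43 -0.08]
car 162.1539025604725 0.9582259 index (np.float64(161.31177252438036), np.float32(31.398224)) blade (np.float64(162.5026559215445), np.float32(27.89177))
the job is handed in; nothing more can be done
None
```

I handed the job in at 20 s: the carriage ran through the hood without reaching the end stop and had stood still and untouched for over 3 s, its index about 1 mm short of the blade. It first coasted about 21 mm past the mark, and I brought it back with two gentle front-plunger nudges.

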